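Swap the battery packs on the chargers

ROBOT

A 6-joint arm with a two-finger parallel gripper is mounted at the origin on the work surface. World frame = base frame: x ahead of the robot, y to its left, z up, the work surface at z = 0. Lengths are in m, angles in rad, forces in N, time in s.
With the tool pointing down it reaches from about 0.35 to 0.875 m from the base axis. Payload 4.2 kg.
Tool frame: the origin (TCP) lies between the finger pads; the fingertips stand 22 mm ahead of it and the grasp point (between the pads) lies 3 mm ahead of it; z points along the fingers, y is the line along which they close (so a half turn about z gives the same grasp; the last joint's range is limited). The gripper opens to 87 mm and grips with 3 to 60 N. Pads are 19 mm wide; open, the fingers measure 117 mm over their backs; the gripper's body (75 mm by 190 mm) begins 51 mm behind the grasp point.
Start: joints at [0.259, 0.385, 0.008, 0, -1.194, -0.259], TCP at [0.625, 0, 0.245] pointing down, gripper open.
Joint ranges: [-3.14, 3.14], [-1.21, 2.06], [-1.07, 1.41], [-3.16, 2.05], [-2.99, -0.16], [-3.1, 3.1]. Speed limits (rad/s): [2.79, 2.79, 3.14, 3.14, 3.14, 3.14].

INTERFACE

Orientations are given as a unit quaternion [w, x, y, z].
In Python, from workcell import robot gives the robot as it stands.
- The arm moves only by the shell command python3 -m creep 'ROWS' [FORCE]. ROWS is text: rows parted by semicolons, each of 7 numbers parted by spaces: the opening, from -1 (shut) to 1 (fully open), then the shift along the tool's x, y, z in units of 25 cm (1.0 is 25 cm), then the turn, a rotation vector about the tool's x, y, z in units of 30 degrees (1.0 is 30 degrees). In form: grip x y z wx wy wz; .... A call has 1 to 20 rows; each row shifts and turns the commanded pose from where the row before left it, along the tool's axes as they then stand; what a row does not reach is not made up. A row lasts 1/8 s, in which the tool goes at most 62.5 mm and 10.7 degrees, less where a joint would pass 70% of its speed; a pose out of reach is approached as far as the arm can. A call with a number of a shift or a turn outside -1 to 1 is refused whole. A call with a gripper value outside its range is refused whole. The fingers move at their own pace and stop on an object; FORCE is the grip in N (left out, the last holds). Time passes only in rows, so rows that do not move let the fingers close. It gives the time, the measured TCP pose, the force, the opening and the grip force at its end, in the units of the state.
- robot.get_state(): the state, without advancing time (a new reading comes with each control period).
- robot.capture(name): name is "scene" or "side" or "wrist"; returns a dict with "img" (480x640x3 uint8, red, green, blue), "range_z" (480x640 float32, m along the optical axis (not along the pixel's ray), 0 where there is no reading), "camera_matrix" (3x3 intrinsics, pixels), "camera_from_world" (4x4, takes a point from world to camera coordinates). Camera axes: x right, y down, z forward; pixel columns grow to the right and rows downward; lengths in m; the calibration is good to about 2 mm. A picture is of the moment at which its call begins.
- robot.hand_in(): hands the job in; it is judged then, once.
Trained networks look in the newest picture that a camera, given by its name, has taken for a name from the list of things; names that differ only in an ending like _2 or _b are one class to them, and where a whole thing is asked for, a point or a joint stands for the part that bears it (a point fixed in the world has none). Each returns a list of dicts, best first, with "p" (0 to 1); they miss things now and then, are a little off and sometimes report something else, mostly with a low value. They report only what shows in the picture. A call takes as long as a camera call. They do not tell look-alikes from the thing itself.
- robot.search_frame(target, camera): "location" ([x, y, z] in m, in the coordinates of the camera as it stood for that picture, good to about 4 mm: the middle of the surface that is visible of it).
The state is a dict: "time_s": time; "qpos": joint angles; "qd": joint speeds; "effort": joint torques, N m; "tcp_pos": TCP position; "eef_rot": TCP orientation; "force": force on the tool from outside, world axes, zero at the start; "wrist_torque": the same for the moment, N m; "finger_gap": opening from 0.0 (shut) to 1.0 (fully open); "grasp_force": force on a finger pad.
Only numpy, scipy, OpenCV 4.12 (cv2) and the standard library are available. Lean on these libraries where they do the work, as an engineer would, in place of code of your own. Each camera call takes 0.05 s, during which the arm holds its last target. There are 200 camera calls.

TASK

Lift the flat battery pack out of the bin and set it upright all the way down in the empty charger, with both its catches sprung out again, and let go of it. Then squeeze in both side catches of the charged pack in the other charger, lift it out, and finish while still holding it by its squeezed catches, upright and still, with its underside at least 15 cm above the bench and touching nothing else. Leave everything else on the bench and in the bin as it is.

Things in the scene. Friction and masses are not known exactly. Their poses are not given: they have to be found in the camera images.
- charged_pack: Charged battery pack, black, upright, 108 mm tall, 0.25-0.5 kg; origin = centre of underside, z up. 44 mm in x; 46 mm in y, 40 mm above height 62 mm. Grey sprung catches on its +y and -y sides: push pads 26 mm wide at heights 72-98 mm, 60 mm over both at rest, 42 mm when both are pushed in. Latched in a charger; same look as the flat one.
- flat_pack: Flat battery pack, black, upright, 108 mm tall, 0.25-0.5 kg; origin = centre of underside, z up. 44 mm in x; 46 mm in y, 40 mm above height 62 mm. Grey sprung catches on its +y and -y sides: push pads 26 mm wide at heights 72-98 mm, 60 mm over both at rest, 42 mm when both are pushed in. Stands loose in the bin on its 4 mm floor.
- charger_full: Fixed grey battery charger, 110 (x) by 96 (y) by 55 mm high; origin on the bench under the middle of its bay, z up; vented housing behind on +x. Bay open at top, 48 mm in x, 51 in y, floor 10 mm above bench; mouth bevelled, about 5 mm wider each side. A pack goes straight down, axes along the charger's. Holds the charged pack at first.
- charger_empty: Fixed grey battery charger, 110 (x) by 96 (y) by 55 mm high; origin on the bench under the middle of its bay, z up; vented housing behind on +x. Bay open at top, 48 mm in x, 51 in y, floor 10 mm above bench; mouth bevelled, about 5 mm wider each side. A pack goes straight down, axes along the charger's. Empty at first.
- bin: Fixed open green bin, 180 (x) by 150 (y) mm, 50 mm high, 4 mm walls and floor; origin under its centre.
- charged_pack_catch_left (a joint): Catch on the +y side of the charged pack: m pushed in, 0 at rest, 0.009 fully in; 2.4 N to start, 8 N fully in. Moves a tongue (flat top at height 30 mm, bevelled below) reaching 31 mm from the pack's middle at rest; it latches under the bay's side lip (42-50 mm above bench) and clears it when both are in about 6 mm or more.
- charged_pack_catch_right (a joint): Catch on the -y side of the charged pack: m pushed in, 0 at rest, 0.009 fully in; 2.4 N to start, 8 N fully in. Moves a tongue (flat top at height 30 mm, bevelled below) reaching 31 mm from the pack's middle at rest; it latches under the bay's side lip (42-50 mm above bench) and clears it when both are in about 6 mm or more.
- flat_pack_catch_left (a joint): Catch on the +y side of the flat pack: m pushed in, 0 at rest, 0.009 fully in; 2.4 N to start, 8 N fully in. Moves a tongue (flat top at height 30 mm, bevelled below) reaching 31 mm from the pack's middle at rest; it latches under the bay's side lip (42-50 mm above bench) and clears it when both are in about 6 mm or more.
- flat_pack_catch_right (a joint): Catch on the -y side of the flat pack: m pushed in, 0 at rest, 0.009 fully in; 2.4 N to start, 8 N fully in. Moves a tongue (flat top at height 30 mm, bevelled below) reaching 31 mm from the pack's middle at rest; it latches under the bay's side lip (42-50 mm above bench) and clears it when both are in about 6 mm or more.
- bushing: Steel ring, 36 mm across, 26 mm high, in the bin; leave alone.
- socket: Dark steel cylinder, 26 mm across, 30 mm high, in the bin; leave alone.
- wrench: Steel wrench, 200 mm long, lying on the bench at the left; leave alone.
- screwdriver: Screwdriver, 200 mm long, lying on the bench behind the chargers; leave alone.
- hammer: Hammer, 280 mm long, lying on the bench at the right; leave alone.
- jar: Amber jar with a steel lid, 64 mm across, 85 mm high, at the back; leave alone.
- grinding_disc: Flat grinding disc, 115 mm across, 9 mm thick, lying at the back left; leave alone.
There are look-alikes about, which are no part of the job. What is shaped like the charger_empty but red or yellow is not meant.

How it is judged:
By the outcome, as a careful person would: the job done as asked, in the order asked, and still so for the second after the job is handed in, while the arm keeps its last pose, push and grip.
It also fails if it takes over 72 s, if anything falls off the work surface, if the arm or the gripper's body presses on something with over 40 N, if the wrist force passes 120 N, or if a joint passes its speed limit or range.

## Working session

There is one attempt and no reset: what is moved stays moved. The work goes in short steps, Python scripts to look and compute and a shell command to move; the robot and the scene stay as the last step left them, time stands still between calls to the robot, and variables do not carry over. Pictures are saved under pics/ and viewed, at most 10 in all, crops included, and the job is handed in when it is done.

```bash
mkdir -p pics; ls; cat > h.py <<'E'
import numpy as np, cv2
from workcell import robot
def cap(n):
    c=robot.capture(n); return c
def toworld(c,p):
    return (np.linalg.inv(c["camera_from_world"])@np.r_[p,1])[:3]
def cloud(c):
    z=c["range_z"]; K=c["camera_matrix"]; v,u=np.mgrid[:480,:640]
    P=np.stack([(u-K[0,2])/K[0,0]*z,(v-K[1,2])/K[1,1]*z,z,np.ones_like(z)],-1)
    W=(P@np.linalg.inv(c["camera_from_world"]).T)[...,:3]; W[z==0]=np.nan; return W
def pix(c,w):
    q=c["camera_from_world"]@np.r_[w,1]; q=c["camera_matrix"]@q[:3]; return (q[:2]/q[2]).round().astype(int)
E
python3 - <<'E'
from h import *
ims=[]
for n in ["scene","side"]:
    c=cap(n); cv2.imwrite(f"pics/{n}0.png",c["img"][...,::-1]); np.savez(f"{n}0.npz",**c)
    for t in ["charged_pack","flat_pack","charger_full","charger_empty","bin","bushing","socket"]:
        for d in robot.search_frame(t,n):
            w=toworld(c,d["location"]); print(n,t,round(d["p"],2),w.round(3),pix(c,w))
print(robot.get_state())
E
```

```text
pics
scene charged_pack 0.74 [ 0.595 -0.252  0.084] [252 183]
scene flat_pack 0.95 [0.552 0.226 0.073] [379 296]
scene charger_full 0.73 [ 0.621 -0.231  0.039] [245 206]
scene charger_empty 0.96 [0.373 0.185 0.039] [445 271]
scene charger_empty 0.65 [0.597 0.035 0.042] [306 261]
scene charger_empty 0.57 [ 0.344 -0.226  0.045] [350 180]
scene bin 0.82 [0.586 0.236 0.021] [364 328]
scene bushing 0.6 [0.614 0.266 0.031] [359 341]
scene bushing 0.56 [0.538 0.238 0.087] [391 291]
scene bushing 0.17 [0.58  0.237 0.022] [367 328]
scene socket 0.7 [0.633 0.207 0.036] [332 320]
scene socket 0.37 [ 0.576 -0.477  0.02 ] [229 169]
side charged_pack 0.9 [ 0.569 -0.247  0.096] [323 174]
side charged_pack 0.22 [0.528 0.233 0.079] [311 316]
side flat_pack 0.97 [0.53  0.233 0.077] [310 317]
side charger_full 0.97 [ 0.598 -0.225  0.044] [310 196]
side charger_full 0.33 [0.495 0.441 0.012] [312 463]
side charger_empty 0.9 [0.574 0.034 0.047] [303 257]
side charger_empty 0.76 [0.345 0.197 0.051] [422 326]
side charger_empty 0.64 [ 0.319 -0.229  0.044] [424 205]
side bin 0.97 [0.578 0.234 0.022] [282 338]
side bushing 0.65 [0.619 0.269 0.028] [253 348]
side socket 0.72 [0.627 0.211 0.03 ] [256 322]
{'time_s': 0.8, 'qpos': array([ 2.58608243e-01,  3.84674324e-01,  7.92145155e-03, -3.49582166e-05,
       -1.19396347e+00, -2.58585668e-01]), 'qd': array([ 1.13368133e-03,  7.03530128e-05,  6.75716220e-04, -1.03942129e-03,
        4.30535840e-04, -6.45108217e-04]), 'effort': array([-2.10740473e-04, -3.90410972e+01,  1.87610257e+01,  4.22404200e+00,
        1.56113942e-02, -1.31207847e-05]), 'tcp_pos': array([6.24992145e-01, 4.32530912e-05, 2.44568810e-01]), 'eef_rot': array([-4.27418511e-05,  7.07110214e-01, -7.07103347e-01,  6.05772399e-06]), 'force': array([-0.16341656,  0.31493481, -0.1060028 ]), 'wrist_torque': array([-0.00323802,  0.00029121,  0.02063549]), 'grasp_force': 0.0, 'finger_gap': 0.9970336968609662}
```

View pics/scene0.png

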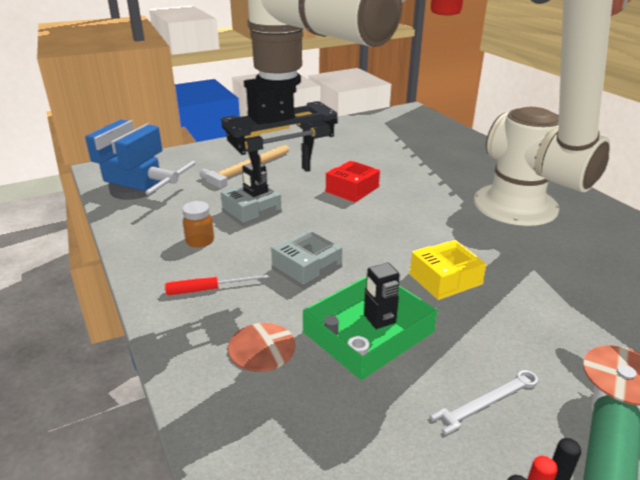

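View pics/side0.png

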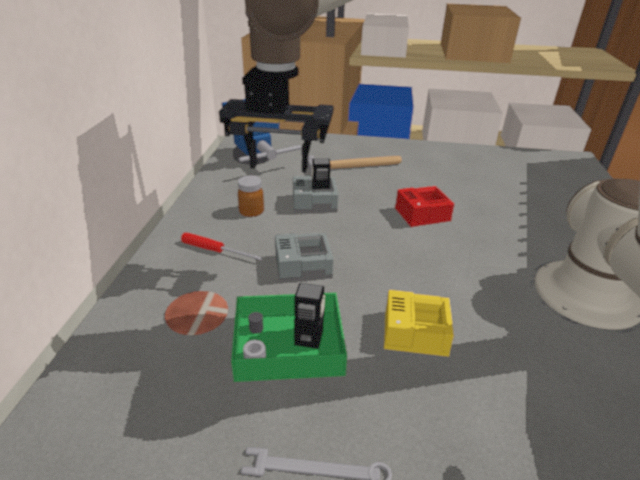

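Candidates for charger_empty (scene image): grey open one (306,261), red (353,180), yellow (447,268). I choose the grey one. The packs are the flat one in the bin (381,295) and the charged one in the charger (255,182). Next I measure poses from the fused depth.

```bash
cat >> h.py <<'E'
def rect(P):
    (c,s,a)=cv2.minAreaRect((P[:,:2]*1000).astype(np.float32)); return np.round(c,1),np.round(s,1),round(a,1),len(P)
def near(W,x,y,r,z0,z1):
    P=W.reshape(-1,3); P=P[~np.isnan(P[:,0])]
    return P[(np.hypot(P[:,0]-x,P[:,1]-y)<r)&(P[:,2]>z0)&(P[:,2]<z1)]
E
python3 - <<'E'
from h import *
c=cap("wrist"); cv2.imwrite("pics/w0.png",c["img"][...,::-1]); W={"wrist":cloud(c)}
for n in ["scene","side"]: W[n]=cloud(np.load(n+"0.npz"))
print(pix(c,[.58,.035,.05]))
for n in W:
    for nm,x,y,r,z0,z1 in [("ch top",.575,.235,.05,.095,.125),("flat",.54,.235,.06,.06,.125),("charged top",.58,-.25,.05,.105,.135),("charged",.58,-.25,.06,.08,.135),("empty",.59,.035,.09,.045,.065),("full",.61,-.24,.09,.045,.065),("bin",.585,.235,.14,.044,.055)]:
        P=near(W[n],x,y,r,z0,z1)
        if len(P)>20: print(n,nm,*rect(P),P.mean(0).round(3),P[:,2].max().round(3))
crop=np.load("scene0.npz")["img"][140:360,200:460,::-1]; cv2.imwrite("pics/crop.png",cv2.resize(crop,None,fx=3,fy=2.7,interpolation=cv2.INTER_CUBIC))
E
```

```text
[371 251]
wrist empty [577.5   5. ] [110.3  96.6] 16.9 11324 [0.583 0.005 0.053] 0.058
wrist bin [589.7 157.3] [166.2   8.5] 13.8 923 [0.573 0.153 0.048] 0.052
scene ch top [543.2 215.9] [50.9 36.8] 87.6 510 [0.547 0.221 0.107] 0.115
scene flat [538.7 214.9] [57.2 46.2] 88.4 1141 [0.545 0.221 0.095] 0.115
scene charged top [ 584.7 -261.2] [38.7 55.3] 61.2 149 [ 0.587 -0.261  0.114] 0.122
scene charged [ 586.3 -259.8] [42.6 56.9] 61.2 321 [ 0.589 -0.257  0.102] 0.122
scene empty [582.1   4.3] [112.3  99.5] 17.4 1346 [0.59  0.013 0.053] 0.059
scene full [ 596.  -265.3] [111.8 100.1] 11.2 850 [ 0.607 -0.249  0.054] 0.065
scene bin [570.2 225.9] [183.1 152.8] 12.8 1222 [0.579 0.239 0.049] 0.055
side ch top [541.1 218.7] [50.4 31.7] 89.5 458 [0.541 0.225 0.109] 0.117
side flat [534.1 217.4] [53.9 45.3] 86.2 1176 [0.533 0.226 0.098] 0.117
side charged top [ 576.1 -260.7] [44.2 50.8] 11.1 245 [ 0.576 -0.257  0.116] 0.123
side charged [ 576.1 -259.9] [44.4 52.4] 11.1 403 [ 0.576 -0.252  0.107] 0.123
side empty [578.1   4.6] [109.6 100.8] 17.0 1335 [0.581 0.016 0.054] 0.06
side full [ 591.9 -263.9] [109.1 101.9] 12.6 740 [ 0.595 -0.246  0.055] 0.065
side bin [567.  227.4] [180.4 153.4] 12.5 1360 [0.564 0.246 0.049] 0.055
```

View pics/crop.png

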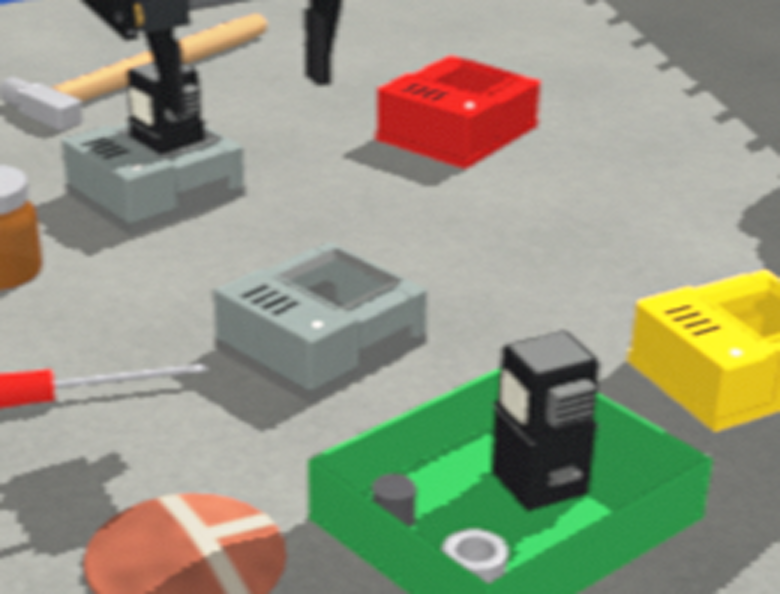

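View pics/w0.png

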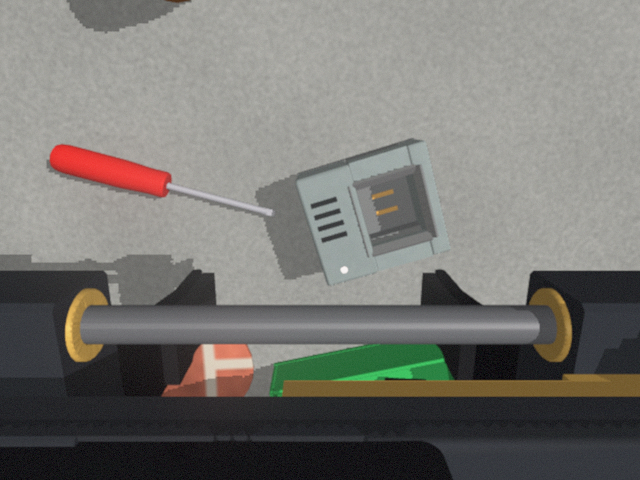

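Crop: the grey empty charger is at about (320,310), with vents on its +x side and the bay empty. The flat pack in the bin is at (547,415), its catch pads facing ±y. The wrist view shows the bay at about (400,212) and the charger yaw near +17°. Now I move over the flat pack.

```bash
python3 -m creep '1 -0.145 0.057 -0.04 0 0 0;1 -0.145 0.057 -0.04 0 0 0;1 -0.145 0.057 -0.04 0 0 0;1 -0.145 0.057 -0.04 0 0 0;1 -0.145 0.057 -0.04 0 0 0;1 -0.145 0.057 -0.04 0 0 0;1 0 0 0 0 0 -0.326;1 0 0 0 0 0 -0.326;1 0 0 0 0 0 -0.326;1 0 0 0 0 0 -0.326;1 0 0 0 0 0 -0.326;1 0 0 0 0 0 -0.326;1 0 0 0 0 0 -0.326;1 0 0 0 0 0 -0.326;1 0 0 0 0 0 -0.326;1 0 0 0 0 0 0'
python3 - <<'E'
from h import *
from scipy.spatial.transform import Rotation as R
s=robot.get_state(); q=s["eef_rot"]; print(s["tcp_pos"].round(4),R.from_quat(np.r_[q[1:],q[0]]).as_matrix().round(3),s["qpos"].round(2))
c=cap("wrist"); cv2.imwrite("pics/w1.png",c["img"][...,::-1]); np.savez("w1.npz",**c); W=cloud(c)
for nm,x,y,r,z0,z1 in [("top",.54,.217,.05,.105,.12),("flat",.54,.217,.06,.06,.12),("bin",.57,.226,.14,.044,.055)]:
    P=near(W,x,y,r,z0,z1)
    if len(P)>20: print(nm,*rect(P),P.mean(0).round(4),P[:,2].max().round(3))
c=cap("scene"); W=cloud(c)
E
```

```text
time_s: 2.85
tcp_pos: [0.5395, 0.2175, 0.3046]
eef_rot: [-0.0, 1.0, -0.018, 0.0]
force: [-0.9, 0.5, -0.3]
finger_gap: 1.003
grasp_force: 0.0
[0.5395 0.2175 0.3046] [[ 0.999 -0.037  0.   ]
 [-0.037 -0.999  0.   ]
 [ 0.    -0.    -1.   ]] [ 0.66  0.28 -0.    0.   -1.29  0.87]
top [534. 211.] [39.9 44.2] 87.4 2509 [0.5352 0.2113 0.1123] 0.115
flat [534.4 211.1] [61.4 45. ] 87.7 3653 [0.5373 0.2113 0.1067] 0.115
bin [566.7 227. ] [180.4 150.4] 12.5 3529 [0.5722 0.228  0.0492] 0.055
```

View pics/w1.png

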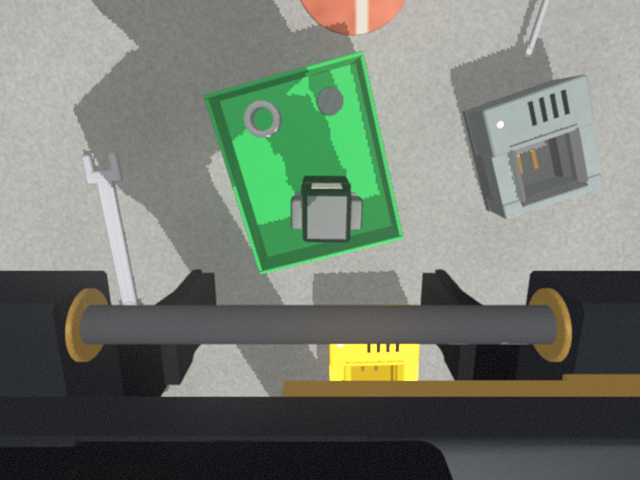

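Wrist view: the flat pack is at (327,215) with its grey catches on the left and right (±y); the pack axes match the tool yaw. The centre is (0.534, 0.211), top at 0.112 (expected 0.112), 61 mm over the catches. I approach, then close.

```bash
python3 -m creep '1 -0.021 0.027 0 0 0 0;1 0 0 0.14 0 0 0;1 0 0 0.14 0 0 0;1 0 0 0.14 0 0 0;1 0 0 0.14 0 0 0;1 0 0 0.14 0 0 0;1 0 0 0.08 0 0 0;1 0 0 0.06 0 0 0;1 0 0 0 0 0 0;1 0 0 0 0 0 0' 30
python3 - <<'E'
from h import *
c=np.load("w1.npz"); W=cloud(c)
P=near(W,.578,.005,.075,.045,.065); print("box",*rect(P),P[:,2].mean())
r=np.radians(16.9);ex=np.array([np.cos(r),np.sin(r)]);ey=np.array([-ex[1],ex[0]])
P=near(W,.578,.005,.075,-.01,.08); d=P[:,:2]-[.5775,.005]; P=np.c_[d@ex,d@ey,P[:,2]]*1000
g=np.full((24,28),-9.)
for i in range(24):
    for j in range(28):
        m=(abs(P[:,0]-(i*5-57.5))<2.5)&(abs(P[:,1]-(j*5-67.5))<2.5)
        if m.sum(): g[i,j]=np.median(P[m,2])
print("rows x -57.5..57.5, cols y -67.5..");print(g.round().astype(int))
E
```

```text
time_s: 4.2
tcp_pos: [0.5346, 0.2113, 0.0955]
eef_rot: [-0.0, 1.0, -0.017, 0.001]
force: [-0.1, -0.4, -0.0]
finger_gap: 1.0
grasp_force: 0.0
box [577.4   4. ] [110.6  97.6] 16.8 9909 0.05295620384788414
rows x -57.5..57.5, cols y -67.5..
[[-9 -9 -9 -9 -9 -9 -9 -9 47 -9 48 -9 48 -9 48 -9 -9 48 -9 -9 -9 48  0 -1
  -9 -9 -9 -9]
 [-9 -9 -9 -9 50 50 49 50 50 50 50 50 50 49 49 50 50 50 50 50 50 50 50 25
   0 -9 -9 -9]
 [-9 -9 -9 -9 49 50 50 50 50 50 50 50 51 51 51 50 50 51 50 50 50 50 50 28
   0  0 -9 -9]
 [-9 -9 -9 -9 50 50 50 53 54 53 53 53 53 53 54 54 54 54 54 54 50 50 50 26
   0  0  0 -9]
 [-9 -9 -9 -9 49 49 50 27 32 26 27 26 27 26 29 29 37 44 50 53 51 50 50 25
   0  0  0  0]
 [-9 -9 -9 -9 49 50 50 27 27 10 10 10 10 10 10 10 -9 -9 50 53 50 50 50 27
   0  0  0  0]
 [-9 -9 -9 -9 50 50 50 27 28 10 10 10 10 10 10 10 -9 -9 50 54 50 50 50 28
   0  0  0  0]
 [-9 -9 -9 -9 50 50 50 27 26 10 10 10 11 10 10 11 -9 -9 51 54 51 50 50 26
   0  0  0  0]
 [-9 -9 -9 -9 50 49 50 27 27 10 10 10 11 10 10 11 -9 -9 50 53 51 50 50 27
   0  0  0  0]
 [-9 -9 -9 -9 49 50 50 27 27 10 10 10 11 10 10 11 -9 -9 51 53
[... 574 characters left out ...]
9 53 55 55 55 55 55 55 55 55 55 55 55 55 55 55 55 55 55 55 30
   0  0  0  0]
 [-9 -9 -9 -9 54 55 55 55 55 55 55 55 55 55 55 55 55 55 55 55 55 55 55 32
   0  0  0  0]
 [-9 -9 -9 -9 54 55 55 55 55 56 55 55 55 55 55 55 55 55 55 55 55 55 55 30
   0  0  0  0]
 [-9 -9 -9 -9 54 55 55 55 55 55 55 55 55 55 55 55 55 55 55 55 55 56 55 29
   0  0  0  0]
 [-9 -9 -9 -9 55 55 55 55 55 55 55 55 55 55 55 55 55 55 55 55 55 55 55 30
   0  0  0 -9]
 [-9 -9 -9 -9 55 55 55 55 55 55 55 55 55 55 55 55 55 55 55 55 55 55 55 29
   0  0 -9 -9]
 [-9 -9 -9 -1 53 52 53 53 51 53 53 51 53 52 52 52 52 53 52 52 52 53 49 29
   0 -9 -9 -9]
 [-9 -9 -9  0  0  0 -1  0  0  0  0  0  0  0  0  0  0  0  0  0  0  0  0  0
   0 -9 -9 -9]]
```

```bash
python3 -m creep '-1 0 0 0 0 0 0;-1 0 0 0 0 0 0;-1 0 0 0 0 0 0;-1 0 0 0 0 0 0;-1 0 0 0 0 0 0;-1 0 0 0 0 0 0;-1 0 0 0 0 0 0;-1 0 0 0 0 0 0' 30
python3 - <<'E'
from h import *
W=cloud(np.load("w1.npz"))
r=np.radians(16.9);ex=np.array([np.cos(r),np.sin(r)]);ey=np.array([-ex[1],ex[0]])
P=near(W,.578,.005,.08,-.01,.08); d=P[:,:2]-[.5775,.0045]; P=np.c_[d@ex,d@ey,P[:,2]]*1000
def prof(a,b,lo,hi,rng):
    for k in rng:
        m=(abs(P[:,a]-k)<.75)&(P[:,b]>lo)&(P[:,b]<hi)
        if m.sum()>2: print(k,np.percentile(P[m,2],[10,50,90]).round(0),end=" ")
    print()
prof(0,1,-20,15,[*np.arange(-57,-33,1.5),*np.arange(-2,16,1.5),*np.arange(50,58,1.5)])
prof(1,0,-35,-5,[*np.arange(-51,-18,1.5),*np.arange(15,51,1.5)])
E
```

```text
time_s: 5.2
tcp_pos: [0.5342, 0.2109, 0.095]
eef_rot: [0.0, 1.0, -0.017, 0.0]
force: [-0.9, -1.6, 5.6]
finger_gap: 0.459
grasp_force: 30.0
-55.5 [48. 48. 49.] -54.0 [49. 49. 50.] -52.5 [49. 50. 51.] -51.0 [49. 50. 51.] -49.5 [49. 50. 51.] -48.0 [49. 50. 51.] -46.5 [54. 54. 54.] -45.0 [54. 55. 56.] -43.5 [53. 55. 56.] -42.0 [52. 53. 54.] -40.5 [33. 51. 53.] -39.0 [13. 32. 49.] -37.5 [ 9. 10. 11.] -36.0 [ 9. 10. 11.] -34.5 [ 9. 10. 11.] -2.0 [ 9. 10. 11.] -0.5 [ 8. 10. 11.] 8.5 [50. 51. 52.] 10.0 [53. 54. 55.] 11.5 [54. 55. 56.] 13.0 [54. 55. 56.] 14.5 [55. 56. 56.] 50.0 [54. 55. 56.] 51.5 [53. 55. 56.] 53.0 [53. 54. 56.] 54.5 [ 3. 35. 53.] 56.0 [-1. -0.  1.] 57.5 [-2. -0.  1.] 
-48.0 [49. 50. 50.] -46.5 [49. 50. 51.] -45.0 [49. 50. 51.] -43.5 [49. 50. 51.] -42.0 [49. 50. 51.] -40.5 [49. 50. 51.] -39.0 [49. 50. 51.] -37.5 [49. 50. 51.] -36.0 [49. 50. 51.] -34.5 [25. 26. 51.] -33.0 [25. 26. 54.] -31.5 [25. 28. 56.] -30.0 [25. 54. 56.] -28.5 [25. 52. 55.] -27.0 [14. 44. 52.] -25.5 [11. 24. 49.] -24.0 [ 9. 10. 12.] -22.5 [ 9. 10. 11.] -21.0 [ 9. 10. 11.] -19.5 [ 9. 10. 11.] 24.0 [49. 50. 50.] 25.5 [50. 51. 52.] 27.0 [52. 52. 53.] 28.5 [53. 54. 55.] 30.0 [54. 55. 56.] 31.5 [49. 54. 56.] 33.0 [49. 50. 54.] 34.5 [49. 50. 51.] 36.0 [49. 50. 50.] 37.5 [49. 50. 51.] 39.0 [49. 50. 51.] 40.5 [49. 50. 51.] 42.0 [49. 50. 51.] 43.5 [49. 50. 51.] 45.0 [49. 50. 51.] 46.5 [14. 49. 51.] 48.0 [ 3. 26. 47.] 49.5 [-1. -0.  1.]
```

```bash
python3 -m creep '-1 0 0 -0.04 0 0 0;-1 0 0 -0.08 0 0 0;-1 0 0 -0.1 0 0 0;-1 0 0 -0.1 0 0 0;-1 0 0 -0.1 0 0 0;-1 0 0 0 0 0 0;-1 0 0 0 0 0 0' 30
python3 - <<'E'
from h import *
s=robot.get_state();print(s["tcp_pos"].round(4))
ims=[]
for n in ["side","scene"]:
    c=cap(n);u,v=pix(c,s["tcp_pos"]);W=cloud(c)
    P=near(W,.534,.211,.06,.09,.30)
    m=c["img"][v-60:v+110,u-90:u+90,::-1]; ims.append(cv2.resize(m,(400,378),interpolation=cv2.INTER_CUBIC))
cv2.imwrite("pics/lift.png",np.hstack(ims))
E
```

```text
time_s: 6.08
tcp_pos: [0.5329, 0.2106, 0.1978]
eef_rot: [0.0, 1.0, -0.018, -0.002]
force: [0.3, 0.4, -3.6]
finger_gap: 0.463
grasp_force: 30.0
[0.5329 0.2106 0.1978]
```

View pics/lift.png

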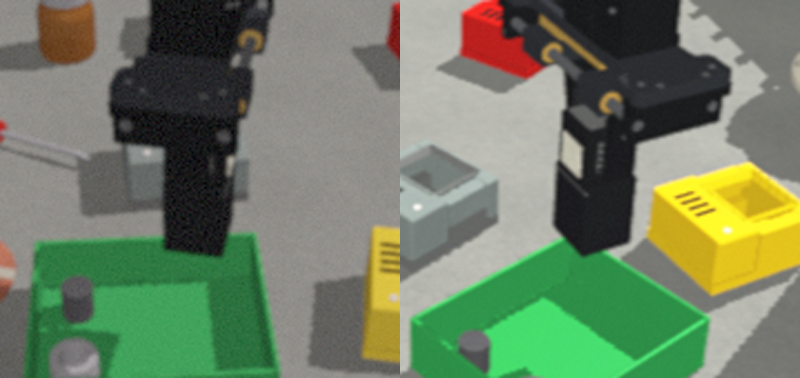

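The picture shows the pack held upright, clear of the bin, with its catches pressed in. Next I carry it over the grey charger and turn.

```bash
python3 -m creep '-1 0.01 0.06 0 0 0 0;-1 0.027 0.15 0 0 0 0;-1 0.027 0.15 0 0 0 0;-1 0.027 0.15 0 0 0 0;-1 0.027 0.15 0 0 0 0;-1 0.02 0.12 0 0 0 0;-1 0.01 0.06 0 0 0 0;-1 0 0 0 0 0 -0.211;-1 0 0 0 0 0 -0.211;-1 0 0 0 0 0 -0.211;-1 0 0 0 0 0 0;-1 0 0 0 0 0 0;-1 0 0 0 0 0 0' 30
cat > meas.py <<'E'
from h import *
import sys
from scipy.spatial.transform import Rotation as R
bx,by,yaw=map(float,sys.argv[1:4])
s=robot.get_state(); q=s["eef_rot"]; M=R.from_quat(np.r_[q[1:],q[0]]).as_matrix()
d=np.array([bx,by,0])-s["tcp_pos"]; d[2]=0
print(s["tcp_pos"].round(4),"toolyaw",np.degrees(np.arctan2(M[1,0],M[0,0])).round(2),"tilt",M[:,2].round(4))
print("units xy",(M.T@d/.25).round(4)[:2],"turn",(-(yaw-np.degrees(np.arctan2(M[1,0],M[0,0])))/30).round(4))
E
python3 meas.py .562 -.001 16.9
python3 - <<'E'
from h import *
c=cap("wrist");cv2.imwrite("pics/w2.png",c["img"][...,::-1]);W=cloud(c);np.savez("w2.npz",**c)
P=near(W,.578,.005,.08,.045,.065);print(rect(P))
for n in ["side","scene"]:
    W=cloud(cap(n))
    for z0 in (.11,.13,.15,.17):
        P=near(W,.562,-.001,.045,z0,z0+.02); print(n,z0,rect(P) if len(P)>9 else 0)
E
```

```text
time_s: 7.8
tcp_pos: [0.5637, -0.0002, 0.1995]
eef_rot: [-0.0, 0.989, 0.148, -0.0]
force: [0.1, 0.9, -3.8]
finger_gap: 0.462
grasp_force: 30.0
[ 5.637e-01 -2.000e-04  1.995e-01] toolyaw 16.97 tilt [-2.e-04 -0.e+00 -1.e+00]
units xy [-0.0074  0.0013] turn 0.0022
(array([578.9,   4.4]), array([107.6,  96.2]), 16.9, 12491)
side 0.11 (array([566.9,  18.6]), array([28.8, 55.7]), 69.7, 202)
side 0.13 (array([567.4,  17.4]), array([28.3, 56.2]), 68.1, 223)
side 0.15 (array([571.3,  14.3]), array([34.3, 64.6]), 62.1, 234)
side 0.17 (array([566.1,  16.2]), array([31.4, 54.1]), 75.1, 222)
scene 0.11 (array([575.8,  12.7]), array([32.6, 59.4]), 57.8, 264)
scene 0.13 (array([573.1,  13.9]), array([33.9, 60.4]), 64.5, 289)
scene 0.15 (array([574.8,  13.1]), array([35.6, 61.7]), 60.7, 309)
scene 0.17 (array([576. ,  14.7]), array([32.7, 57.9]), 58.7, 256)
```

View pics/w2.png

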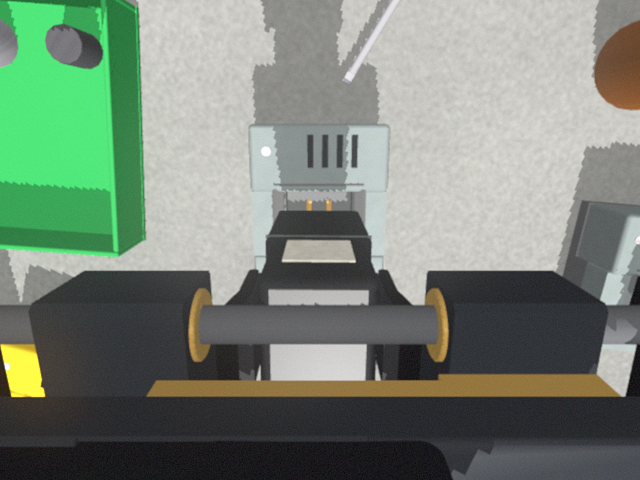

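Wrist view: the charger (col 249–389, centre 319) and the held pack (col 266–370, centre 318) are aligned. I nudge -x 1.8 mm and go down into the bay.

```bash
python3 -m creep '-1 -0.007 0.001 0 0 0 0;-1 0 0 0.05 0 0 0;-1 0 0 0.07 0 0 0;-1 0 0 0.05 0 0 0;-1 0 0 0.02 0 0 0;-1 0 0 0.02 0 0 0;-1 0 0 0.02 0 0 0;-1 0 0 0.02 0 0 0;-1 0 0 0 0 0 0' 30; python3 meas.py .562 -.001 16.9
```

```text
time_s: 9.07
tcp_pos: [0.562, -0.001, 0.1367]
eef_rot: [0.0, 0.989, 0.148, -0.0]
force: [-0.7, -0.0, -3.2]
finger_gap: 0.458
grasp_force: 30.0
[ 0.562  -0.001   0.1367] toolyaw 17.01 tilt [-4.e-04 -1.e-04 -1.e+00]
units xy [-0.0001  0.0002] turn 0.0037
```

```bash
python3 -m creep '-1 0 0 0.025 0 0 0;-1 0 0 0.025 0 0 0;-1 0 0 0.025 0 0 0;-1 0 0 0.025 0 0 0;-1 0 0 0.02 0 0 0;-1 0 0 0.01 0 0 0;-1 0 0 0 0 0 0' 30; python3 meas.py .562 -.001 16.9
```

```text
time_s: 9.95
tcp_pos: [0.5621, -0.001, 0.1044]
eef_rot: [0.0, 0.989, 0.148, -0.0]
force: [0.2, -0.3, -3.5]
finger_gap: 0.459
grasp_force: 30.0
[ 0.5621 -0.001   0.1044] toolyaw 17.01 tilt [-3.e-04 -1.e-04 -1.e+00]
units xy [-0.0003  0.    ] turn 0.0037
```

```bash
python3 -m creep '-1 0 0 0.006 0 0 0;-1 0 0 0.006 0 0 0;-1 0 0 0.004 0 0 0;-1 0 0 0.002 0 0 0;-1 0 0 0 0 0 0' 30
```

```text
time_s: 10.58
tcp_pos: [0.5622, -0.0009, 0.101]
eef_rot: [0.0, 0.989, 0.148, 0.0]
force: [-3.1, 0.6, 5.2]
finger_gap: 0.457
grasp_force: 30.0
```

```bash
python3 -m creep '1 0 0 0 0 0 0;1 0 0 0 0 0 0;1 0 0 0 0 0 0;1 0 0 0 0 0 0;1 0 0 0 0 0 0;1 0 0 0 0 0 0;1 0 0 -0.1 0 0 0;1 0 0 -0.2 0 0 0;1 0 0 -0.2 0 0 0;1 -0.05 0 -0.2 0 0 0;1 -0.15 0 0 0 0 0;1 -0.1 0 0 0 0 0;1 0 0 0 0 0 0'
python3 - <<'E'
from h import *
c=cap("wrist");cv2.imwrite("pics/w3.png",c["img"][...,::-1]);W=cloud(c)
P=near(W,.562,-.001,.045,.07,.13);print(rect(P),np.percentile(P[:,2],[50,90,98]))
P=near(W,.562,-.001,.045,.11,.13);print(rect(P),P.mean(0), len(P))
ims=[c["img"][:270,200:,::-1]]
for n in ["side","scene"]:
    c=cap(n);u,v=pix(c,[.57,0,.06]);W=cloud(c);P=near(W,.562,-.001,.045,.11,.13);print(n,rect(P),P[:,2].mean())
    ims.append(cv2.resize(c["img"][v-50:v+50,u-60:u+60,::-1],(324,270),interpolation=cv2.INTER_CUBIC))
cv2.imwrite("pics/placed.png",cv2.resize(np.hstack(ims),(800,200)) if 0 else np.vstack([cv2.resize(ims[0],(648,300)),np.hstack(ims[1:])]))
E
```

```text
time_s: 12.2
tcp_pos: [0.4892, -0.0232, 0.2756]
eef_rot: [-0.0, 0.989, 0.148, 0.001]
force: [0.8, 0.5, -0.4]
finger_gap: 1.0
grasp_force: 0.0
(array([561.5,  -0.8]), array([44.6, 61.6]), 16.8, 4693) [0.11817818 0.11958532 0.12024905]
(array([563.1,  -3.8]), array([43.3, 46.9]), 17.1, 3668) [ 5.62469386e-01 -5.09333495e-04  1.18412503e-01] 3668
side (array([560.7,   6.1]), array([43.8, 50.1]), 15.7, 325) 0.11830967879337817
scene (array([565.3,   3.4]), array([45.5, 48.6]), 18.7, 311) 0.1173347779995522
```

View pics/placed.png

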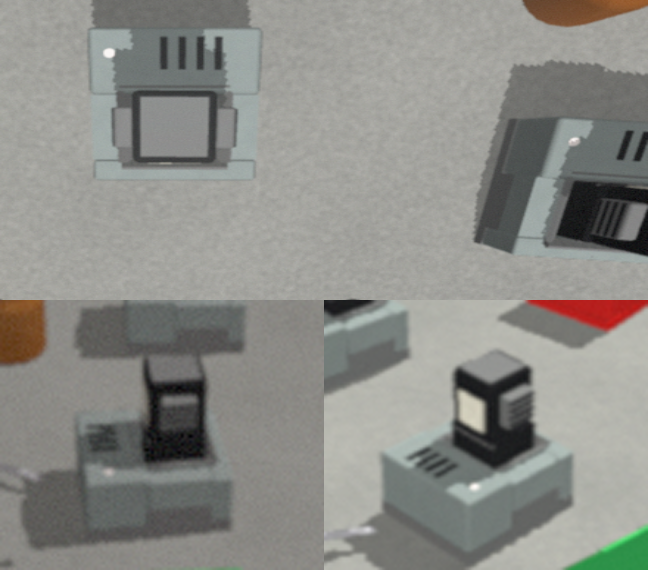

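The seated pack tops out at 118 mm, as expected, with 61.6 mm over its catches. The picture shows both catches out and the pack upright in the grey charger. Now the charged pack.

```bash
python3 -m creep '1 0.007 0.06 -0.015 0 0 0;1 0.007 0.13 -0.015 0 0 0;1 0.007 0.15 -0.015 0 0 0;1 0.007 0.15 -0.015 0 0 0;1 0.007 0.15 -0.015 0 0 0;1 0.007 0.15 -0.015 0 0 0;1 0.008 0.13 -0.015 0 0 0;1 0.008 0.07 -0.015 0 0 0;1 0 0 0 0 0 0.173;1 0 0 0 0 0 0;1 0 0 0 0 0 0' 30
python3 - <<'E'
from h import *
c=cap("wrist");cv2.imwrite("pics/w4.png",c["img"][...,::-1]);W=cloud(c)
for z0,z1,r in[(.113,.13,.04),(.08,.13,.045),(.045,.065,.09)]:
    P=near(W,.578,-.257,r,z0,z1);print(rect(P),P.mean(0).round(4))
E
python3 meas.py .578 -.257 11.8
```

```text
time_s: 13.72
tcp_pos: [0.5769, -0.2557, 0.3047]
eef_rot: [-0.0, 0.995, 0.104, -0.0]
force: [-0.0, 0.8, -0.7]
finger_gap: 1.001
grasp_force: 0.0
(array([ 577. , -269.4]), array([44.6, 39.9]), 11.7, 2576) [ 0.578  -0.2688  0.1184]
(array([ 577.4, -269.3]), array([45.4, 61.2]), 11.9, 3651) [ 0.5798 -0.2683  0.1141]
(array([ 591.4, -266.2]), array([109.9,  96.2]), 11.9, 7514) [ 0.6067 -0.2619  0.0536]
[ 0.5768 -0.2555  0.3049] toolyaw 11.88 tilt [-3.e-04 -1.e-04 -1.e+00]
units xy [0.0034 0.0069] turn 0.0028
```

View pics/w4.png

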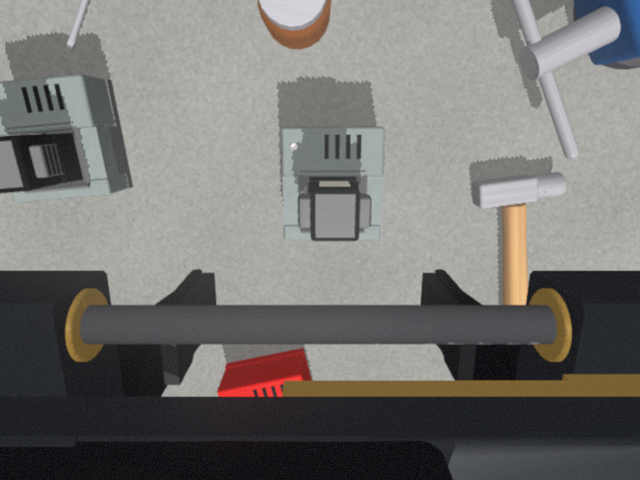

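Wrist view: the charged pack is at (335,212) in the grey charger, catches left and right, centre (0.577,-0.269), top 0.118, yaw 11.8°. I go down and squeeze.

```bash
python3 -m creep '1 -0.011 0.055 0 0 0 0;1 0 0 0.12 0 0 0;1 0 0 0.14 0 0 0;1 0 0 0.14 0 0 0;1 0 0 0.14 0 0 0;1 0 0 0.12 0 0 0;1 0 0 0.1 0 0 0;1 0 0 0.056 0 0 0;1 0 0 0 0 0 0;1 0 0 0 0 0 0' 30;python3 meas.py .577 -.2694 11.8
```

```text
time_s: 15.02
tcp_pos: [0.5776, -0.2697, 0.1022]
eef_rot: [0.001, 0.995, 0.103, 0.001]
force: [0.7, 0.2, 0.1]
finger_gap: 0.998
grasp_force: 0.0
[ 0.5776 -0.2697  0.1022] toolyaw 11.84 tilt [ 2.1e-03 -8.0e-04 -1.0e+00]
units xy [-0.0021 -0.0018] turn 0.0013
```

```bash
python3 -m creep '-1 0 0 0 0 0 0;-1 0 0 0 0 0 0;-1 0 0 0 0 0 0;-1 0 0 0 0 0 0;-1 0 0 0 0 0 0;-1 0 0 0 0 0 0;-1 0 0 0 0 0 0;-1 0 0 0 0 0 0;-1 0 0 -0.01 0 0 0;-1 0 0 -0.015 0 0 0;-1 0 0 0 0 0 0' 30
```

```text
time_s: 16.4
tcp_pos: [0.5766, -0.2691, 0.1068]
eef_rot: [-0.0, 0.995, 0.103, -0.0]
force: [0.3, 0.2, -1.9]
finger_gap: 0.459
grasp_force: 30.0
```

```bash
python3 -m creep '-1 0 0 -0.02 0 0 0;-1 0 0 -0.03 0 0 0;-1 0 0 -0.03 0 0 0;-1 0 0 -0.04 0 0 0;-1 0 0 -0.05 0 0 0;-1 0 0 -0.07 0 0 0;-1 0 0 -0.1 0 0 0;-1 0 0 -0.12 0 0 0;-1 0 0 -0.14 0 0 0;-1 0 0 -0.12 0 0 0;-1 0 0 -0.08 0 0 0;-1 0 0 -0.03 0 0 0;-1 0 0 0 0 0 0;-1 0 0 0 0 0 0;-1 0 0 0 0 0 0;-1 0 0 0 0 0 0' 30
python3 meas.py .577 -.2694 11.8
python3 - <<'E'
from h import *
ims=[]
for n in ["side","scene"]:
    c=cap(n);W=cloud(c)
    P=near(W,.577,-.269,.035,.13,.32);print(n,np.percentile(P[:,2],[0,1,5]).round(3),len(P))
    ims.append(cv2.resize(c["img"][60:360,190:410,::-1],(400,545)))
cv2.imwrite("pics/end.png",np.hstack(ims))
E
```

```text
time_s: 18.4
tcp_pos: [0.5767, -0.2693, 0.3141]
eef_rot: [-0.0, 0.995, 0.103, -0.001]
force: [0.8, 0.4, -4.2]
finger_gap: 0.455
grasp_force: 30.0
[ 0.5767 -0.2693  0.3141] toolyaw 11.82 tilt [-1.2e-03  3.0e-04 -1.0e+00]
units xy [0.0011 0.0007] turn 0.0007
side [0.224 0.226 0.23 ] 897
scene [0.222 0.225 0.229] 1169
```

View pics/end.png

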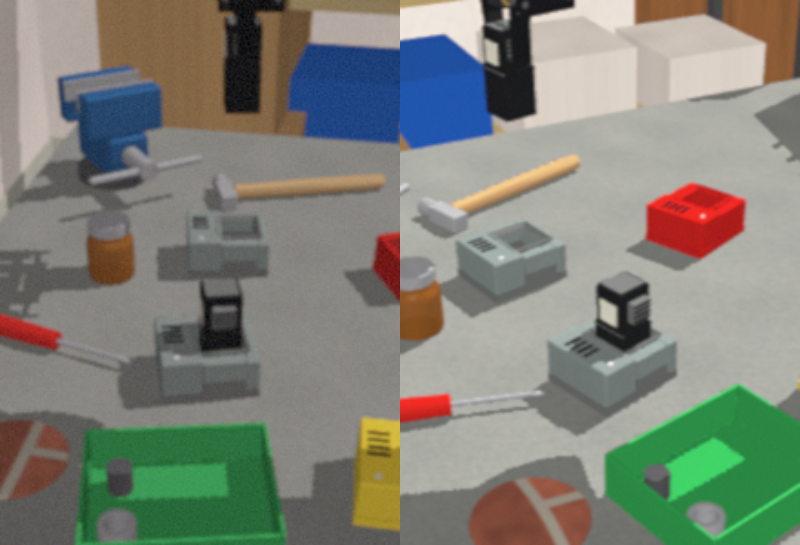

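The picture shows the charged pack held upright with its underside at about 0.223 m. Its charger is empty, the flat pack sits in the other grey charger, and the bushing and socket in the bin are in place.

```bash
python3 -c "
from workcell import robot
print(robot.hand_in())"
```

```text
the job is handed in; nothing more can be done
None
```

The job is handed in: the flat pack is fully seated in the grey charger with both catches out, and the charged pack is held upright by its squeezed catches, with its underside about 22 cm above the bench.

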